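Hang the solder spool on the dispenser spindle behind its drop keeper

TASK

Take the wide wound spool of solder from the rail cradle and hang it on the dispenser's spindle: slide it over the drop keeper and press it gently against the sprung brake plate, never ramming it, until the keeper falls behind it. Ease it back until the keeper holds it, lower it gently to rest on the spindle then let go and take the hand away, leaving the other two spools where they lie.

Things in the scene. Friction and masses are not known exactly. Their poses are not given: they have to be found in the camera images.
- spool_center (a point): Centre of the wide wound solder spool, to be hung: 62 mm across (flanges and windings flush, grip it anywhere), 48 mm wide, straight 22 mm bore. Own y = its level axis (ends alike; x, z may be rolled about it). 0.28 to 0.56 kg. Lies on its rims in the rail cradle, centre 50 mm above the bench, 25 mm or more from its neighbours; which of the three places is its own varies.
- spool_narrow_center (a point): Centre of the narrow wound spool (24 mm wide, 62 mm across, y along its axis), in the same cradle. Leave it where it lies.
- spool_empty_center (a point): Centre of the empty spool (34 mm wide, 62 mm flanges, bare thin core, y along its axis), in the same cradle. Leave it where it lies.
- cradle: Rail cradle fixed to the bench: base 66 x 262 mm, two 8 mm rods along its y, 38 mm apart, tops 24 mm above the bench; end plates 60 mm wide, 36 mm high at y = +-128 mm. Origin: centre of the underside. The spools' axes lie along its y.
- rack: Solder dispenser, fixed: base plate 100 mm (x) by 135 mm, 12 mm thick; grey post 36 mm wide, 24 mm thick, 160 mm high. Origin on the bench under the post's front face, z up. A level steel spindle, 14 mm rod, stands out of the post along -y; beside it only a thin guide wire, under 105 mm high. The spool must never load the dispenser with over 25 N.
- rack_socket (a point): On the spindle's axis, 140 mm up, in the post's front face; axes as rack. A thumbscrew sets the spindle's depth: its round nose is 98 to 148 mm out, unmeasured. Behind the nose: keeper pin 9 mm, face of sprung brake plate (44 mm disc) 59 mm if free, 85 mm if fully in (26 mm travel, then a rigid stop). Spring: 1.4 N at first, 0.45 N more per mm, 13 N at the stop.
- keeper (a joint): Brass drop keeper hinged near the nose, rad. 0: hangs down, end 24 mm under the axis, blocks a spool from coming off; never swings outwards. A spool pushed on lifts it inwards (to 1.43 = flat) and keeps it up in its bore; it drops once the spool has pushed the brake plate 18 to 22 mm in (9.5 to 11.2 N). Eased back until the plate is 4 mm in, the spool meets the keeper, which holds it (3 N).
There are look-alikes about, which are no part of the job. What is shaped like the part that bears spool_center but blue is not meant.

How it is judged:
On the way, in this order (a step that is already met when the one before it is completed fails the run):
1. the wide spool is lifted out of the cradle (height (world z) of spool_center above 0.1 m), for 0.1 s.
2. the wide spool, threaded on the spindle, holds the keeper up (value of joint keeper above 0.6 rad and y of spool_center in the frame of rack_socket above -0.155 m and distance between spool_center and rack_socket below 0.16 m), for 0.1 s.
At the end, for the whole second after the job is handed in: The wide spool hangs at rest on the spindle (centre within 8 mm sideways, 1 to 10 mm below the spindle's axis, 34 to 118 mm from the post, axis within 0.15 rad, under 20 mm/s), the keeper hangs down behind it (below 0.12 rad), and the other two spools are within 20 mm of where they were (value of joint keeper below 0.12 rad and y of spool_center in the frame of rack_socket between -0.118 and -0.034 m and x of spool_center in the frame of rack_socket between -0.008 and 0.008 m and z of spool_center in the frame of rack_socket between -0.01 and -0.001 m and angle between the y axis of spool_center and the y axis of rack_socket, either way round below 0.15 rad and linear speed of spool below 0.02 m/s and distance of each of spool_narrow_center, spool_empty_center from where it was at the start of the episode below 0.02 m); the robot touches nothing.
It fails at once if the spool loads the dispenser with more than 25 N (rammed against the brake's stop, dropped on the spindle or let fly against the keeper) (contact force between spool and rack above 25 N).
It fails at once if another spool is carried off or knocked out of its place (distance of any of spool_narrow_center, spool_empty_center from where it was at the start of the episode above 0.04 m).
It also fails if it takes over 67 s, if anything falls off the work surface, if the arm or the gripper's body presses on something with over 40 N, if the wrist force passes 120 N, or if a joint passes its speed limit or range.

ROBOT

A 6-joint arm with a two-finger parallel gripper is mounted at the origin on the work surface. World frame = base frame: x ahead of the robot, y to its left, z up, the work surface at z = 0. Lengths are in m, angles in rad, forces in N, time in s.
With the tool pointing down it reaches from about 0.25 to 0.775 m from the base axis. Payload 4 kg.
Tool frame: the origin (TCP) lies on the centre line of the jaws, within the pads' length; the fingertips stand 14 mm ahead of it and the grasp point (between the pads) lies 5 mm behind it (robot.tcp_to_tips is the distance from the TCP to the fingertips, in m); z points along the fingers, y is the line along which they close (so a half turn about z gives the same grasp; the last joint's range is limited). The gripper opens to 94 mm and grips with 3 to 60 N. Pads are 16 mm wide; open, the fingers measure 119 mm over their backs; the gripper's body (75 mm by 177 mm) begins 78 mm behind the grasp point.
Start: joints at [1.164, 0.087, 1.371, -0, 1.684, -0.103], TCP at [0.165, 0.525, 0.22] pointing down, gripper open.
Joint ranges: [-3.1, 3.1], [-0.76, 2.03], [0.27, 2.55], [-1.08, 4.22], [0.17, 2.65], [-2.57, 2.57]. Speed limits (rad/s): [2.79, 2.79, 3.14, 3.14, 3.14, 3.14].

INTERFACE

Orientations are given as [roll, pitch, yaw] about the fixed x, y, z axes, in that order (R = Rz(yaw) Ry(pitch) Rx(roll)).
In Python, from bench import robot gives the robot as it stands.
- The arm moves only by the tool carry_out, never from a script. Its argument "increments" is a list of rows, each a list of 3 entries, a list of its own where there are three numbers: the closure in counts, from 0 (fully open) to 255 (shut), then the shift along the tool's x, y, z in mm, then the turn about the tool's z in degrees. In form: [[fingers, [dx, dy, dz], twist], ...]. A call has 1 to 8 rows; each row shifts and turns the commanded pose from where the row before left it, along the tool's axes as they then stand; what a row does not reach is not made up. A row lasts 1/10 s, in which the tool goes at most 50 mm and 8.59 degrees, less where a joint would pass 70% of its speed; a pose out of reach is approached as far as the arm can. A call with a gripper value outside its range is refused whole. The fingers move at their own pace and stop on an object; the grip force is fixed at half the most. Time passes only in rows, so rows that do not move let the fingers close. It gives the time, the measured TCP pose, the force, the opening and the grip force at its end, in the units of the state.
- robot.get_obs(): the state, without advancing time (a new reading comes with each control period).
- robot.snapshot(name): name is "scene" or "side" or "wrist"; returns the picture (480x640x3 uint8, blue, green, red); there is no depth.
- robot.get_calibration(name): a dict with "vfov" (degrees; the focal length in pixels is half the picture's height over the tangent of half this angle, whatever the lens; pixels are square), "cx", "cy" (the principal point, pixels), "T" (4x4, takes a point from camera to world coordinates). Camera axes: x right, y down, z forward; pixel columns grow to the right and rows downward; lengths in m; the calibration is good to about 2 mm. A picture is of the moment at which its call begins: read the wrist's pose just before it. get_calibration takes no time and is no camera call; for the wrist camera it gives the pose at the moment of the call.
- robot.close_job(): hands the job in; it is judged then, once.
The state is a dict: "time": time; "joint_positions": joint angles; "qvel": joint speeds; "joint_torque": joint torques, N m; "tool_pos": TCP position; "ee_rot": TCP orientation; "wrist_force": force on the tool from outside, world axes, zero at the start; "wrist_torque": the same for the moment, N m; "width": finger opening in m; "finger_force": force on a finger pad.
Only numpy, scipy, OpenCV 4.12 (cv2) and the standard library are available. Lean on these libraries where they do the work, as an engineer would, in place of code of your own. Each camera call takes 0.05 s, during which the arm holds its last target. There are 200 camera calls.

## Working session

There is one attempt and no reset: what is moved stays moved. The work goes in short steps, Python scripts to look and compute and a tool call to move; the robot and the scene stay as the last step left them, time stands still between calls to the robot, and variables do not carry over. Pictures are saved under pics/ and viewed, at most 13 in all, crops included, and the job is handed in when it is done.

Besides the shell and the picture viewer there is one more tool, called after "Emit:" by a JSON object that holds its "name" and its "arguments". carry_out: Moves the arm, as the interface text tells. Its arguments: {"type":"object","properties":{"increments":{"type":"array","items":{"type":"array"}}},"required":["increments"]}

```bash
mkdir -p pics; ls; python3 - <<'E'
from bench import robot
import cv2
for n in("scene","side"):
    cv2.imwrite(f"pics/{n}0.png",robot.snapshot(n)); c=robot.get_calibration(n); print(n,c)
o=robot.get_obs();print(o)
E
```

```text
pics
scene {'vfov': 50.98466949156525, 'cx': 316.86130596371396, 'cy': 241.59153581605594, 'T': array([[-0.83595834,  0.31523088, -0.44922504,  0.83889806],
       [ 0.54851926,  0.50578777, -0.6658118 ,  0.49396005],
       [ 0.01732809, -0.80299952, -0.59572772,  0.55964718],
       [ 0.        ,  0.        ,  0.        ,  1.        ]])}
side {'vfov': 56.35323636952333, 'cx': 321.2371682528831, 'cy': 240.18180286221363, 'T': array([[ 0.8842087 , -0.29859742,  0.35918595,  0.21177876],
       [-0.46678409, -0.59279329,  0.65628403, -0.47465388],
       [ 0.01695831, -0.74795434, -0.66353351,  0.59282799],
       [ 0.        ,  0.        ,  0.        ,  1.        ]])}
{'time': 0.1, 'joint_positions': array([ 1.16392465e+00,  8.79005815e-02,  1.37205387e+00, -6.14992242e-06,
        1.68357783e+00, -1.03077801e-01]), 'qvel': array([ 0.0007719 , -0.00094376, -0.00294213, -0.00014838,  0.00049628,
       -0.00177271]), 'joint_torque': array([ 2.16299661e-03, -3.41252518e+01, -3.03302264e+01,  7.19180075e-02,
        3.04677850e-02, -8.24221706e-05]), 'tool_pos': array([0.16434712, 0.52440791, 0.21843551]), 'ee_rot': array([-3.13966270e+00, -1.93498085e-04,  2.83779791e+00]), 'wrist_force': array([-0.22854129,  0.16623331, -0.401252  ]), 'wrist_torque': array([ 0.02856027, -0.03381574, -0.00419672]), 'finger_force': 0.0, 'width': 0.09405318626312052}
```

View pics/scene0.png

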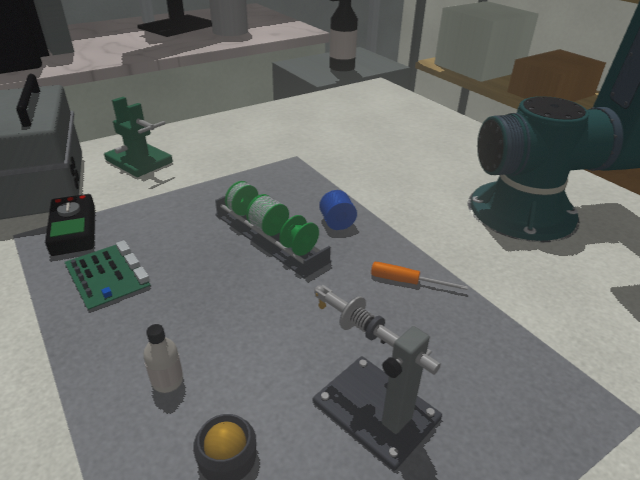

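View pics/side0.png

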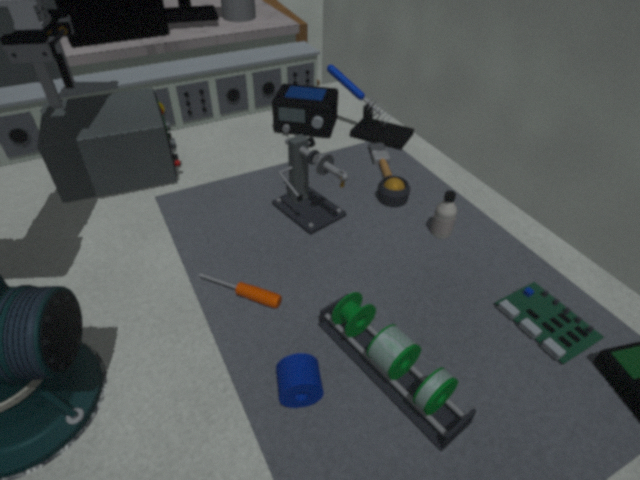

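The scene view shows three spools in the cradle: (241,198) narrow wound, (268,215) wide wound and (299,236) empty with a bare core. The blue cylinder at (338,210) is the decoy. The side view shows the same order: (436,390), (393,350), (353,313). The middle spool fits best. The rack is at scene (400,380), with its spindle nose at (321,291). I'll confirm with enlarged crops.

```bash
python3 - <<'E'
import cv2,numpy as np
a=cv2.imread("pics/scene0.png");b=cv2.imread("pics/side0.png")
def crop(i,x,y,w,h,s): return cv2.resize(i[y:y+h,x:x+w],None,fx=s,fy=s,interpolation=cv2.INTER_CUBIC)
cv2.imwrite("pics/c1.png",np.vstack([np.hstack([crop(a,205,170,133,100,3),crop(b,310,280,133,100,3)])]+[np.hstack([crop(a,305,275,133,100,3),crop(b,260,125,133,100,3)])]))
E
```

```text
(no output)
```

View pics/c1.png

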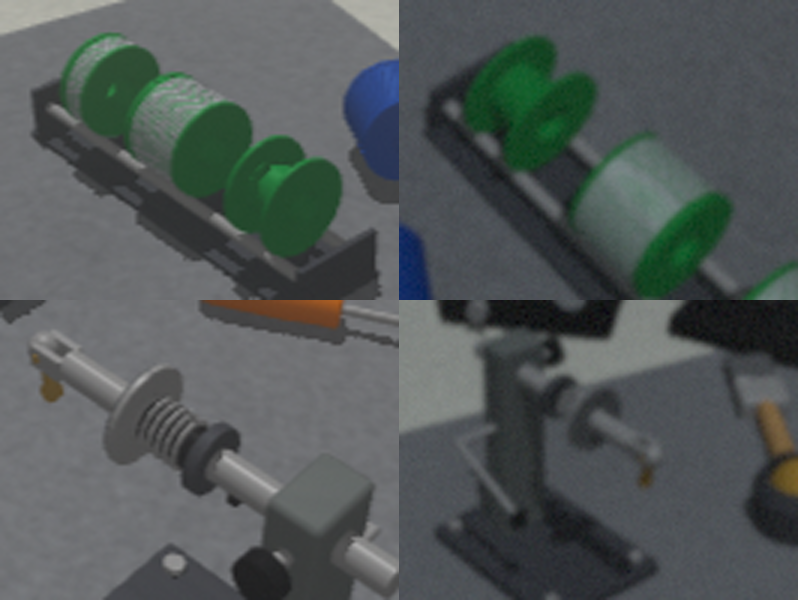

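Confirmed: the middle spool is the wide wound one (green flanges, flush windings). Next I'll measure it and the spindle.

```bash
cat > h.py <<'E'
from bench import robot
import numpy as np
def ray(n,p,c=None):
    c=c or robot.get_calibration(n); f=240/np.tan(np.radians(c["vfov"]/2)); T=np.array(c["T"])
    return T[:3,3],T[:3,:3]@np.array([(p[0]-c["cx"])/f,(p[1]-c["cy"])/f,1])
def plane(n,p,z,c=None):
    o,d=ray(n,p,c); return o+d*(z-o[2])/d[2]
def tri(rs):
    A=0;b=0
    for o,d in rs:
        d=d/np.linalg.norm(d);P=np.eye(3)-np.outer(d,d);A=A+P;b=b+P@o
    return np.linalg.solve(A,b)
E
python3 - <<'E'
from h import *
np.set_printoptions(precision=4,suppress=True)
P=lambda l,n,p,z:print(l,n,plane(n,p,z))
P("fl E","scene",(275.7,219.8),.05);P("fl N","scene",(262,210.3),.05)
P("fl N","side",(404.2,361.8),.05);P("fl E","side",(382.7,342.3),.05)
P("nose","scene",(316.7,290),.14);P("nose","side",(345,175),.14);print(tri([ray("scene",(316.7,290)),ray("side",(345,175))]))
P("post","scene",(396,339.5),.14);P("post","side",(301.7,148.3),.14);print(tri([ray("scene",(396,339.5)),ray("side",(301.7,148.3))]))
for p in((363,360),(315,401),(397,462),(441,414)):P("base","scene",p,.012)
for p in((314,231),(346,211)):P("base","side",p,.012)
P("cradle end","scene",(329,246),.036);P("cradle","scene",(297,268),.036)
E
```

```text
fl E scene [ 0.4814 -0.1699  0.05  ]
fl N scene [ 0.4874 -0.2105  0.05  ]
fl N side [ 0.4896 -0.2176  0.05  ]
fl E side [ 0.481  -0.1763  0.05  ]
nose scene [0.5778 0.109  0.14  ]
nose side [0.5793 0.1122 0.14  ]
[0.5785 0.1104 0.1413]
post scene [0.548  0.2244 0.14  ]
post side [0.5502 0.2328 0.14  ]
[0.5488 0.2269 0.1431]
base scene [0.523  0.1467 0.012 ]
base scene [0.6158 0.1669 0.012 ]
base scene [0.5813 0.287  0.012 ]
base scene [0.4929 0.2681 0.012 ]
base side [0.5262 0.1308 0.012 ]
base side [0.6163 0.1584 0.012 ]
cradle end scene [ 0.4332 -0.0695  0.036 ]
cradle scene [ 0.5111 -0.048   0.036 ]
```

Emit:
{"name": "carry_out", "arguments": {"increments": [[0,[0,0,0],7.5],[0,[0,0,0],7.5],[0,[0,0,0],7.5],[0,[0,0,0],7.5],[0,[0,0,0],7.5],[0,[0,0,0],7.5],[0,[0,0,0],7.5],[0,[0,0,0],7.5]]}}

```text
time: 0.9
tool_pos: [0.1644, 0.5245, 0.2188]
ee_rot: [-3.141, 0.001, 1.785]
wrist_force: [-0.4, -0.4, -0.3]
width: 0.0938
finger_force: 0.0
```

Emit:
{"name": "carry_out", "arguments": {"increments": [[0,[-42,9,0],0],[0,[-42,9,0],0],[0,[-42,9,0],0],[0,[-42,9,0],0],[0,[-42,9,0],0],[0,[-42,9,0],0],[0,[-42,9,0],0],[0,[-42,9,0],0]]}}

```text
time: 1.7
tool_pos: [0.3081, 0.211, 0.2191]
ee_rot: [-3.142, 0.0, 1.791]
wrist_force: [0.7, 0.1, -0.8]
width: 0.0937
finger_force: 0.0
```

Emit:
{"name": "carry_out", "arguments": {"increments": [[0,[-42,9,0],0],[0,[-42,9,0],0],[0,[-42,9,0],0],[0,[-42,9,0],0],[0,[-42,9,0],0],[0,[-42,9,0],0],[0,[-42,9,0],0],[0,[-42,9,0],0]]}}

```text
time: 2.5
tool_pos: [0.4517, -0.1013, 0.219]
ee_rot: [-3.141, -0.001, 1.79]
wrist_force: [0.8, 0.4, 0.3]
width: 0.094
finger_force: 0.0
```

Emit:
{"name": "carry_out", "arguments": {"increments": [[0,[-42,9,0],0],[0,[-42,9,0],0],[0,[0,0,0],0],[0,[0,0,0],0]]}}

```text
time: 2.9
tool_pos: [0.4871, -0.178, 0.2183]
ee_rot: [-3.14, -0.002, 1.789]
wrist_force: [-1.1, -0.3, 0.7]
width: 0.0939
finger_force: 0.0
```

```bash
python3 - <<'E'
from h import *
import cv2,pickle
o=robot.get_obs();c=robot.get_calibration("wrist");cv2.imwrite("pics/w1.png",robot.snapshot("wrist"));pickle.dump(c,open("w1.pkl","wb"))
print(o["time"],o["tool_pos"],np.degrees(o["ee_rot"]),c["T"])
E
```

```text
2.9 [ 0.48710736 -0.17800143  0.21831188] [-1.79894187e+02 -1.23542495e-01  1.02502277e+02] [[ 9.76039459e-01  2.11978539e-01  4.91128544e-02  4.72025780e-01]
 [ 2.17591655e-01 -9.49890342e-01 -2.24415264e-01 -1.13679603e-01]
 [-9.19393827e-04  2.29724700e-01 -9.73255217e-01  3.82798622e-01]
 [ 0.00000000e+00  0.00000000e+00  0.00000000e+00  1.00000000e+00]]
```

View pics/w1.png

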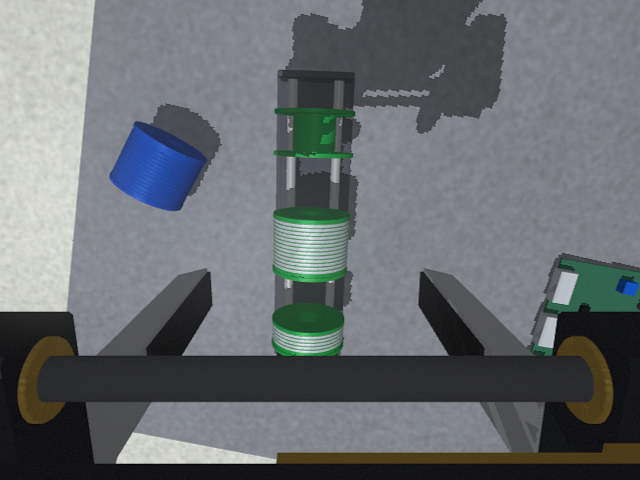

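The wrist view shows the wide spool at columns 273–350, with its +y flange face around row 215 and its −y top arc near row 281. The narrow one is below it at (308,330) and the empty one above at (314,132).

```bash
python3 - <<'E'
from h import *
import pickle
np.set_printoptions(precision=4,suppress=True)
c=pickle.load(open("w1.pkl","rb"))
for l,p,z in(("L",(273,215),.055),("R",(350,215),.055),("up",(311.5,222.5),.081),("low",(311.5,281),.081),("lowC",(311.5,270),.055),
 ("end",(316,73),.036),("emp C",(315,111),.055),("emp C2",(313.5,154),.055),("narC",(308,320),.055)):print(l,plane(0,p,z,c))
E
```

```text
L [ 0.4523 -0.1795  0.055 ]
R [ 0.512  -0.1662  0.055 ]
up [ 0.4826 -0.1736  0.081 ]
low [ 0.4923 -0.2178  0.081 ]
lowC [ 0.492  -0.2175  0.055 ]
end [ 0.462 -0.066  0.036]
emp C [ 0.4676 -0.0949  0.055 ]
emp C2 [ 0.4734 -0.1261  0.055 ]
narC [ 0.4987 -0.2613  0.055 ]
```

Emit:
{"name": "carry_out", "arguments": {"increments": [[0,[-17,-4,0],1.3],[0,[0,0,40],0],[0,[0,0,40],0],[0,[0,0,40],0],[0,[0,0,33],0],[0,[0,0,20],0],[0,[0,0,0],0],[0,[0,0,0],0]]}}

```text
time: 3.75
tool_pos: [0.4874, -0.1941, 0.0473]
ee_rot: [3.141, 0.0, 1.769]
wrist_force: [-0.8, -0.3, 0.4]
width: 0.0945
finger_force: 0.0
```

Emit:
{"name": "carry_out", "arguments": {"increments": [[140,[0,0,0],0],[140,[0,0,0],0],[140,[0,0,0],0],[140,[0,0,0],0],[140,[0,0,0],0],[140,[0,0,0],0]]}}

```text
time: 4.35
tool_pos: [0.4869, -0.1955, 0.047]
ee_rot: [-3.141, 0.0, 1.768]
wrist_force: [-2.8, 0.5, 4.5]
width: 0.0609
finger_force: 30.0
```

Emit:
{"name": "carry_out", "arguments": {"increments": [[140,[0,0,-5],0],[140,[0,0,-15],0],[140,[0,0,-20],0],[140,[0,0,-20],0],[140,[0,0,-20],0],[140,[0,0,-15],0],[140,[0,0,0],0],[140,[0,0,0],0]]}}

```text
time: 5.15
tool_pos: [0.4871, -0.1949, 0.1408]
ee_rot: [-3.141, -0.001, 1.768]
wrist_force: [-1.1, -0.1, -2.4]
width: 0.0613
finger_force: 30.0
```

```bash
python3 - <<'E'
from h import *
import cv2,pickle
o=robot.get_obs();c=robot.get_calibration("wrist");cv2.imwrite("pics/w2.png",robot.snapshot("wrist"));pickle.dump(c,open("w2.pkl","wb"))
print(o["time"],o["tool_pos"],np.degrees(o["ee_rot"]),o["wrist_force"],o["wrist_torque"],o["width"])
s=cv2.imread("pics/w2.png");s2=robot.snapshot("scene");cv2.imwrite("pics/s2.png",s2)
cv2.imwrite("pics/m2.png",np.vstack([np.hstack([cv2.resize(s,(400,300)),cv2.resize(s2[80:320,160:480],(400,300))]),np.hstack([cv2.resize(robot.snapshot("side")[150:390,250:570],(400,300)),np.zeros((300,400,3),np.uint8)])]))
E
```

```text
5.15 [ 0.48711948 -0.19492792  0.14078074] [-1.79977764e+02 -3.92661427e-02  1.01296799e+02] [-1.05590938 -0.13475427 -2.43251402] [-0.0772844   0.05518274  0.00861006] 0.06133983876528104
```

View pics/m2.png

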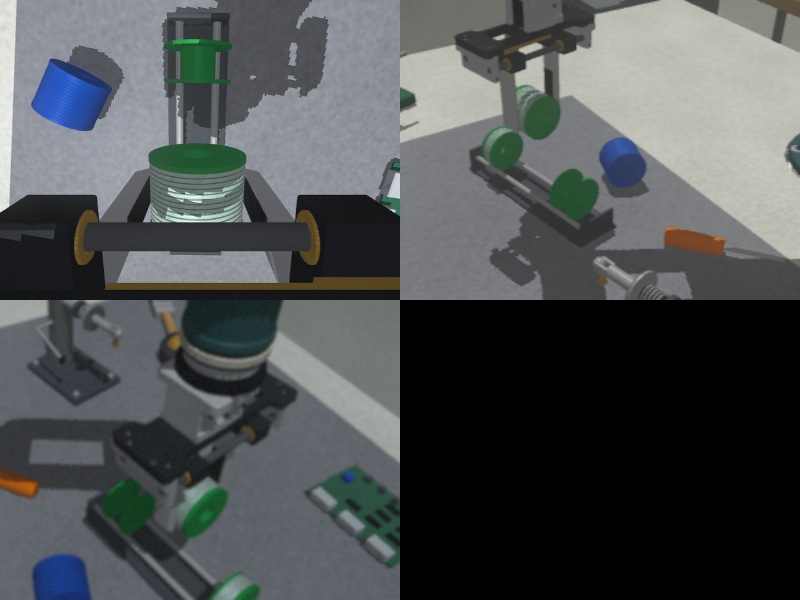

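The spool is lifted level, its neighbours are undisturbed, and its face is visible in the wrist view at about (316,253). Now going to a stand-off in front of the nose.

Emit:
{"name": "carry_out", "arguments": {"increments": [[140,[20,16,0],0],[140,[34,28,0],0],[140,[38,30,0],0],[140,[38,30,0],0],[140,[34,28,0],0],[140,[25,21,0],-2.7],[140,[0,0,0],0],[140,[0,0,0],0]]}}

```text
time: 6.1
tool_pos: [0.5997, 0.0207, 0.1399]
ee_rot: [-3.139, -0.0, 1.816]
wrist_force: [-0.1, -0.5, -2.7]
width: 0.0607
finger_force: 30.0
```

```bash
python3 - <<'E'
from h import *
import cv2,pickle
o=robot.get_obs();c=robot.get_calibration("wrist");cv2.imwrite("pics/w3.png",robot.snapshot("wrist"));pickle.dump((o,c),open("w3.pkl","wb"))
print(o["time"],o["tool_pos"],np.degrees(o["ee_rot"]),o["wrist_force"])
cv2.imwrite("pics/s3.png",robot.snapshot("scene"));cv2.imwrite("pics/d3.png",robot.snapshot("side"))
E
```

```text
6.1 [0.59972748 0.02070661 0.13992364] [-1.79834286e+02 -1.40847475e-02  1.04068621e+02] [-0.12803957 -0.49505971 -2.66171984]
```

View pics/w3.png

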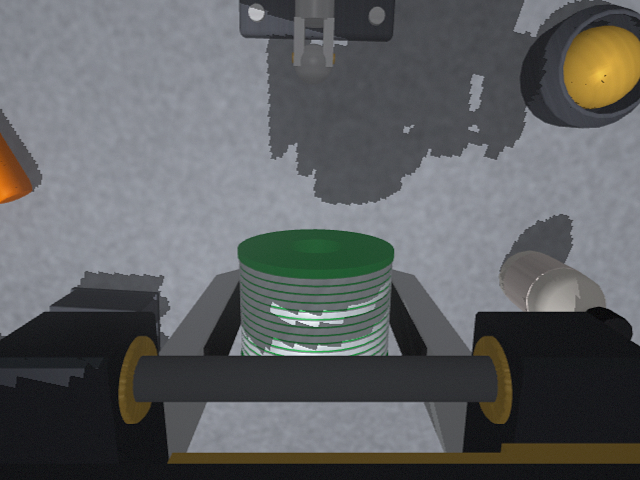

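The wrist view shows the rod at columns 294–334 (centre about 314), the nose tip near (314,78), the base's front edge from (240,37) to (394,41), and the spool's face at columns 238–394, row 253.

```bash
python3 - <<'E'
from h import *
import pickle,cv2
np.set_printoptions(precision=4,suppress=True)
o,c=pickle.load(open("w3.pkl","rb"))
t=np.radians(np.degrees(o["ee_rot"][2]));X=np.array([np.cos(t),np.sin(t)]);Y=np.array([np.sin(t),-np.cos(t)])
for l,p,z in(("nose",(313.5,78),.14),("rodL",(294,30),.14),("rodR",(334,30),.14),("baseL",(240,37),.012),("baseR",(394,41),.012),("faceL",(238,253),.143),("faceR",(394,253),.143),("facetop",(316,275),.174),("top bore",(316,236),.154)):
    w=plane(0,p,z,c);d=w[:2]-o["tool_pos"][:2];print(l,w,"tool xy mm",1000*d@X,1000*d@Y)
bL,bR=plane(0,(240,37),.012,c),plane(0,(394,41),.012,c);print("yaw base",np.degrees(np.arctan2(*(bR-bL)[1::-1])), np.linalg.norm(bR-bL))
a=cv2.imread("pics/s3.png");b=cv2.imread("pics/d3.png");w=cv2.imread("pics/w3.png")
def crop(i,x,y,ww,h,s): return cv2.resize(i[y:y+h,x:x+ww],None,fx=s,fy=s,interpolation=cv2.INTER_CUBIC)
cv2.imwrite("pics/c3.png",np.vstack([np.hstack([crop(a,260,200,200,150,2),crop(b,260,100,200,150,2)]),np.hstack([crop(w,213,0,200,150,2),crop(w,213,150,200,150,2)])]))
E
```

```text
nose [0.577  0.1052 0.14  ] tool xy mm 87.42917742749886 -1.4842424849327962
rodL [0.5662 0.1193 0.14  ] tool xy mm 103.74642677364743 -8.5216378428411
rodR [0.5802 0.1228 0.14  ] tool xy mm 103.75648156673446 5.900112878041126
baseL [0.5204 0.1335 0.012 ] tool xy mm 128.6728532533044 -49.48731667842512
baseR [0.6173 0.1554 0.012 ] tool xy mm 126.36299720874396 49.75207326865186
faceL [0.5639 0.0335 0.143 ] tool xy mm 21.103763905834906 -31.595567818566156
faceR [0.6243 0.0487 0.143 ] tool xy mm 21.208677573775724 30.680765298447046
facetop [0.5938 0.0423 0.174 ] tool xy mm 22.39497263401598 -0.4683778437438739
top bore [0.5918 0.0504 0.154 ] tool xy mm 30.740943468249995 -0.4698472183974458
yaw base 12.735267891865 0.09926626794644088
```

View pics/c3.png

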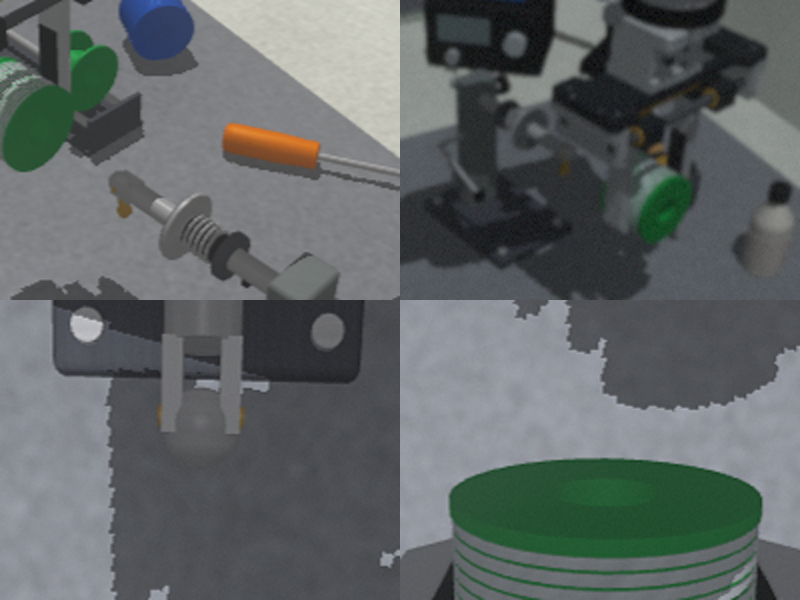

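Emit:
{"name": "carry_out", "arguments": {"increments": [[140,[0,0,0],1.3],[140,[0,-3,3],0],[140,[20,0,0],0],[140,[20,0,0],0],[140,[10,0,0],0],[140,[0,0,0],0],[140,[0,0,0],0]]}}

```text
time: 6.95
tool_pos: [0.5864, 0.0677, 0.1385]
ee_rot: [3.141, 0.001, 1.792]
wrist_force: [0.3, -0.8, -3.7]
width: 0.0612
finger_force: 30.0
```

```bash
python3 - <<'E'
from h import *
import cv2,pickle
o=robot.get_obs();c=robot.get_calibration("wrist");w=robot.snapshot("wrist");a=robot.snapshot("scene");b=robot.snapshot("side");pickle.dump((o,c),open("w4.pkl","wb"))
cv2.imwrite("pics/w4.png",w);cv2.imwrite("pics/s4.png",a)
print(o["time"],o["tool_pos"],np.degrees(o["ee_rot"]),o["wrist_force"],o["wrist_torque"])
def crop(i,x,y,ww,h,s): return cv2.resize(i[y:y+h,x:x+ww],None,fx=s,fy=s,interpolation=cv2.INTER_CUBIC)
cv2.imwrite("pics/c4.png",np.vstack([np.hstack([crop(a,260,220,200,150,2),crop(b,260,100,200,150,2)]),np.hstack([crop(w,213,0,200,150,2),crop(w,213,150,200,150,2)])]))
E
```

```text
6.95 [0.58641443 0.06770689 0.13854425] [1.79991384e+02 4.66915189e-02 1.02689625e+02] [ 0.26142002 -0.77482505 -3.69715711] [-0.04860574  0.02814557 -0.01498372]
```

View pics/c4.png

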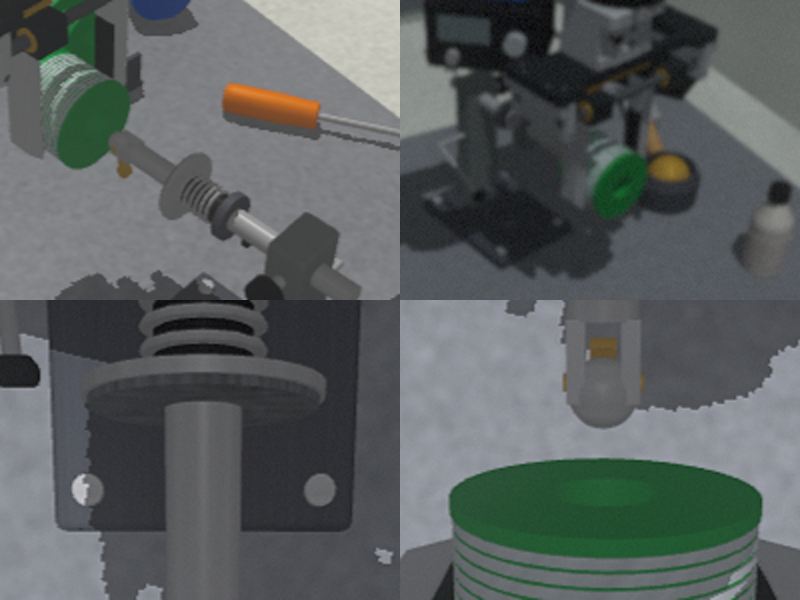

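The spindle is lined up. In wrist pixels the rod centre is column 314.3, the nose tip is (314.5,214) and the bore is column 316. Checking the numbers.

```bash
python3 - <<'E'
from h import *
import pickle
o,c=pickle.load(open("w4.pkl","rb"))
t=o["ee_rot"][2];X=np.array([np.cos(t),np.sin(t)]);Y=np.array([np.sin(t),-np.cos(t)])
for l,p,z in(("nose",(314.5,214),.14),("rod",(314.3,140),.14),("rodfar",(314.7,60),.14),("plate",(315.7,46),.14),("platetop",(315.7,32),.162),("bore",(316,246),.14),("boretop",(316,251.5),.151),("facetop",(316,276),.171),("baseL",(239.5,263/2),.012),("baseR",(389.5,263/2),.012)):
    w=plane(0,p,z,c);d=w[:2]-o["tool_pos"][:2];print(l,(1000*w).round(1),"tool xy mm",(1000*d@X).round(1),(1000*d@Y).round(1))
f=240/np.tan(np.radians(c["vfov"]/2));print(f,[f*14/w for w in (38,38.5,39)],c["T"][2,3])
for n,p in(("scene",(316.7,290)),):
    pass
E
```

```text
nose [577.3 103.2 140. ] tool xy mm 36.6 -1.1
rod [571.  130.9 140. ] tool xy mm 65.1 -1.2
rodfar [564.9 158.6 140. ] tool xy mm 93.4 -1.0
plate [564.2 163.2 140. ] tool xy mm 98.1 -0.7
platetop [564.2 163.  162. ] tool xy mm 97.8 -0.8
bore [580.8  90.6 140. ] tool xy mm 23.6 -0.4
boretop [580.6  91.4 151. ] tool xy mm 24.4 -0.5
facetop [581.1  88.6 171. ] tool xy mm 21.5 -0.6
baseL [520.9 124.1  12. ] tool xy mm 69.4 -51.5
baseR [619.3 146.4  12. ] tool xy mm 69.6 49.4
419.2895173373605 [np.float64(154.47508533481704), np.float64(152.46891539540383), np.float64(150.51418571084736)] 0.3028366342495049
```

Emit:
{"name": "carry_out", "arguments": {"increments": [[140,[0,-0.6,1],0],[140,[7,0,0],0],[140,[7,0,0],0],[140,[7,0,0],0],[140,[7,0,0],0],[140,[0,0,0],0]]}}

```text
time: 7.7
tool_pos: [0.5794, 0.0968, 0.1375]
ee_rot: [3.141, -0.001, 1.794]
wrist_force: [-0.4, -1.2, -2.8]
width: 0.0613
finger_force: 30.0
```

Emit:
{"name": "carry_out", "arguments": {"increments": [[140,[7,0,0],0],[140,[7,0,0],0],[140,[7,0,0],0],[140,[7,0,0],0],[140,[0,0,0],0],[140,[0,0,0],0]]}}

```text
time: 8.3
tool_pos: [0.5734, 0.123, 0.1375]
ee_rot: [3.142, 0.0, 1.793]
wrist_force: [0.8, -0.1, -3.9]
width: 0.0611
finger_force: 30.0
```

Emit:
{"name": "carry_out", "arguments": {"increments": [[140,[4,0,0],0],[140,[4,0,0],0],[140,[4,0,0],0],[140,[3,0,0],0],[140,[3,0,0],0],[140,[2,0,0],0],[140,[0,0,0],0]]}}

```text
time: 9.0
tool_pos: [0.5692, 0.1418, 0.1375]
ee_rot: [3.142, 0.001, 1.792]
wrist_force: [0.5, -3.3, -2.9]
width: 0.0609
finger_force: 30.0
```

Emit:
{"name": "carry_out", "arguments": {"increments": [[140,[2,0,0],0],[140,[2,0,0],0],[140,[2,0,0],0],[140,[2,0,0],0],[140,[2,0,0],0],[140,[2,0,0],0],[140,[2,0,0],0],[140,[0,0,0],0]]}}

```text
time: 9.8
tool_pos: [0.5665, 0.1538, 0.1376]
ee_rot: [-3.142, 0.004, 1.791]
wrist_force: [1.2, -8.5, -2.5]
width: 0.061
finger_force: 30.0
```

```bash
cat > look.py <<'E'
from h import *
import cv2,sys
o=robot.get_obs();w=robot.snapshot("wrist");a=robot.snapshot("scene")
F=[]
for i in range(4): F.append(robot.get_obs()["wrist_force"]);robot.snapshot("side")
t=o["ee_rot"][2];X=np.array([np.cos(t),np.sin(t),0])
print(o["time"],o["tool_pos"],np.mean(F,0),"Fx",-np.mean(F,0)@X,"travel",(o["tool_pos"]-[.5864,.0677,0])@X*1000)
def crop(i,x,y,ww,h,s): return cv2.resize(i[y:y+h,x:x+ww],None,fx=s,fy=s,interpolation=cv2.INTER_CUBIC)
cv2.imwrite(sys.argv[1],np.hstack([crop(a,290,250,100,150,4),crop(w,213,150,100,150,4)]) if 0 else np.hstack([crop(a,290,260,100,75,4),crop(w,180,80,267,200,1.5)]))
E
python3 look.py pics/c5.png
```

```text
9.8 [0.56651204 0.15384642 0.13755188] [ 1.22823901 -8.22073018 -2.54893773] Fx 8.290224764433477 travel 88.41060237513778
```

Emit:
{"name": "carry_out", "arguments": {"increments": [[140,[2,0,0],0],[140,[2,0,0],0],[140,[2,0,0],0],[140,[0,0,0],0],[140,[0,0,0],0]]}}

```text
time: 10.6
tool_pos: [0.5654, 0.1585, 0.1376]
ee_rot: [-3.141, 0.006, 1.791]
wrist_force: [1.5, -10.5, -2.2]
width: 0.0611
finger_force: 29.9
```

```bash
python3 look.py pics/c6.png
```

```text
10.6 [0.56542682 0.15850112 0.13758045] [  2.13619671 -10.65157418  -2.94988109] Fx 10.861032178712463 travel 93.18953235772968
```

View pics/c6.png

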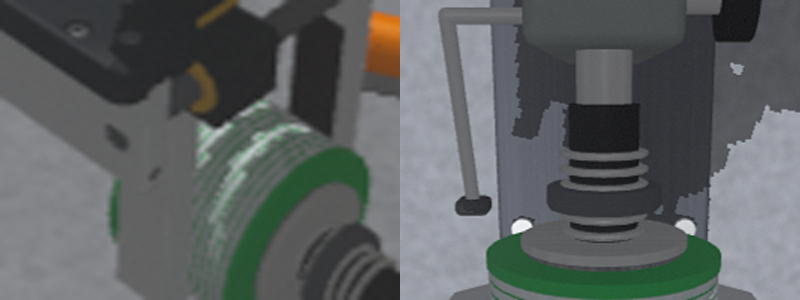

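The spool is flush on the brake plate at about 10.9 N, so the plate is roughly 21 mm in. I'll go a touch further, then check the keeper from the side camera.

Emit:
{"name": "carry_out", "arguments": {"increments": [[140,[1,0,0],0],[140,[1,0,0],0],[140,[0,0,0],0],[140,[0,0,0],0]]}}

```text
time: 11.3
tool_pos: [0.5651, 0.1601, 0.1376]
ee_rot: [-3.141, 0.007, 1.791]
wrist_force: [2.2, -10.7, -2.7]
width: 0.0616
finger_force: 29.9
```

```bash
python3 look.py pics/c7.png; python3 - <<'E'
from bench import robot
import cv2
b=robot.snapshot("side");cv2.imwrite("pics/d7.png",cv2.resize(b[120:240,270:430],None,fx=5,fy=5,interpolation=cv2.INTER_CUBIC))
E
```

```text
11.3 [0.56506949 0.16007637 0.13758544] [  1.66355402 -11.84314093  -2.12359097] Fx 11.9209877665786 travel 94.80462662158745
```

View pics/d7.png

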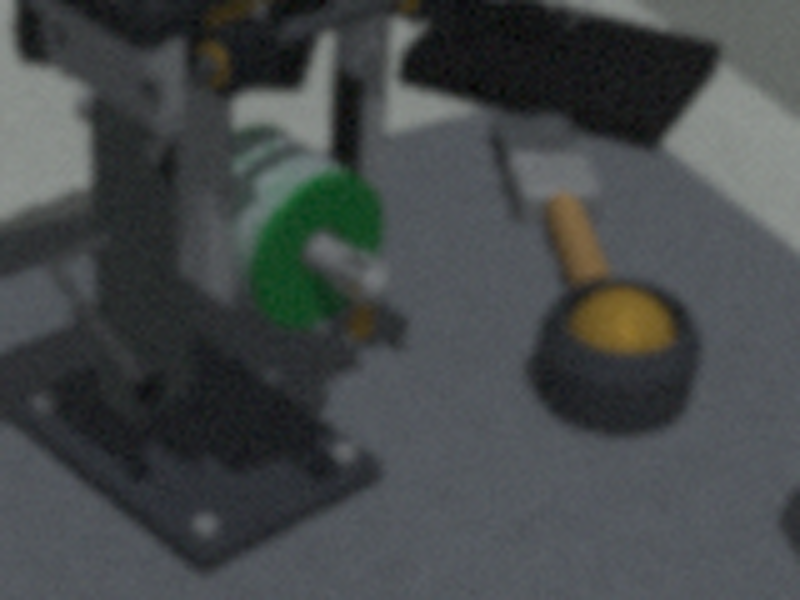

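The side view shows the brass keeper hanging below the nose at about crop (360,320), so it has dropped. Easing back.

Emit:
{"name": "carry_out", "arguments": {"increments": [[140,[-2,0,0],0],[140,[-2,0,0],0],[140,[-2,0,0],0],[140,[-2,0,0],0],[140,[-2,0,0],0],[140,[-2,0,0],0],[140,[-2,0,0],0],[140,[0,0,0],0]]}}

```text
time: 12.45
tool_pos: [0.5677, 0.1485, 0.1375]
ee_rot: [-3.142, 0.003, 1.791]
wrist_force: [1.3, -6.3, -3.1]
width: 0.0613
finger_force: 30.0
```

Emit:
{"name": "carry_out", "arguments": {"increments": [[140,[-1,0,0],0],[140,[-1,0,0],0],[140,[-1,0,0],0],[140,[0,0,0],0],[140,[0,0,0],0]]}}

```text
time: 12.95
tool_pos: [0.5682, 0.1463, 0.1376]
ee_rot: [3.142, 0.002, 1.792]
wrist_force: [1.6, -4.8, -2.4]
width: 0.0614
finger_force: 30.0
```

```bash
python3 look.py pics/c8.png
```

```text
12.95 [0.5682299  0.14626567 0.1375551 ] [ 1.66837888 -5.34322375 -2.69177054] Fx 5.578949411758206 travel 80.63779574991791
```

Emit:
{"name": "carry_out", "arguments": {"increments": [[140,[-1,0,0],0],[140,[-1,0,0],0],[140,[-1,0,0],0],[140,[-1,0,0],0],[140,[0,0,0],0],[140,[0,0,0],0]]}}

```text
time: 13.85
tool_pos: [0.5689, 0.1434, 0.1375]
ee_rot: [3.141, -0.0, 1.792]
wrist_force: [0.6, -4.0, -2.9]
width: 0.0609
finger_force: 30.0
```

```bash
python3 look.py pics/c9.png
```

```text
13.85 [0.56887751 0.1433793  0.13751656] [ 0.20602583 -3.90864852 -2.56885011] Fx 3.8583622707791703 travel 77.67999001301072
```

Emit:
{"name": "carry_out", "arguments": {"increments": [[140,[-1,0,0],0],[140,[-1,0,0],0],[140,[0,0,0],0],[140,[0,0,0],0]]}}

```text
time: 14.55
tool_pos: [0.5693, 0.1415, 0.1375]
ee_rot: [3.142, -0.0, 1.792]
wrist_force: [1.3, -2.4, -2.4]
width: 0.0611
finger_force: 30.0
```

```bash
python3 look.py pics/c10.png
```

```text
14.55 [0.56931018 0.14147373 0.13748436] [ 0.5712359  -3.14145572 -2.879052  ] Fx 3.190195716688759 travel 75.72590852452338
```

Emit:
{"name": "carry_out", "arguments": {"increments": [[140,[-1,0,0],0],[140,[0,0,0],0],[140,[-1,0,0],0],[140,[0,0,0],0],[140,[0,0,0],0]]}}

```text
time: 15.35
tool_pos: [0.5695, 0.1407, 0.1375]
ee_rot: [3.141, -0.003, 1.793]
wrist_force: [-0.8, 3.2, -2.7]
width: 0.0611
finger_force: 30.0
```

```bash
python3 look.py pics/c11.png
```

```text
15.35 [0.56947711 0.14073634 0.13745944] [-1.36654577  4.68837909 -2.67025891] Fx -4.874317943811103 travel 74.9702014396452
```

The keeper holds the spool, as the force has reversed. I'll relax 1 mm and lower in small steps.

Emit:
{"name": "carry_out", "arguments": {"increments": [[140,[1,0,0],0],[140,[0,0,0.7],0],[140,[0,0,0.7],0],[140,[0,0,0.6],0],[140,[0,0,0],0],[140,[0,0,0],0]]}}

```text
time: 16.25
tool_pos: [0.57, 0.1407, 0.1366]
ee_rot: [3.14, -0.001, 1.792]
wrist_force: [-2.5, 4.4, 4.2]
width: 0.0607
finger_force: 30.0
```

Emit:
{"name": "carry_out", "arguments": {"increments": [[140,[0,0,0.5],0],[140,[0,0,0.5],0],[140,[0,0,0],0],[140,[0,0,0],0]]}}

```text
time: 16.65
tool_pos: [0.5703, 0.1408, 0.1356]
ee_rot: [3.139, -0.001, 1.793]
wrist_force: [-1.4, 5.2, 5.2]
width: 0.0613
finger_force: 30.0
```

Emit:
{"name": "carry_out", "arguments": {"increments": [[140,[0.7,0,0],0],[140,[0,0,0],0],[140,[0,0,0],0]]}}

```text
time: 16.95
tool_pos: [0.5702, 0.1409, 0.135]
ee_rot: [3.139, 0.0, 1.792]
wrist_force: [-0.1, 3.0, 2.3]
width: 0.0613
finger_force: 30.0
```

```bash
python3 look.py pics/c12.png; python3 -c "
from bench import robot
o=robot.get_obs();print(o['wrist_torque'],o['tool_pos'],o['wrist_force'])"
```

```text
16.95 [0.57018014 0.140924   0.13498389] [1.42860098 3.06992472 2.92141817] Fx -2.6813558371353547 travel 74.99849910874893
[ 0.57369542 -0.30292802  0.04153136] [0.56993717 0.14089984 0.13454059] [1.96145197 3.21383282 2.39718911]
```

Emit:
{"name": "carry_out", "arguments": {"increments": [[140,[0,0,0.5],0],[140,[0,0,0],0],[140,[0,0,0],0]]}}

```text
time: 17.55
tool_pos: [0.5694, 0.1408, 0.1336]
ee_rot: [-3.141, 0.0, 1.792]
wrist_force: [2.4, 2.8, 1.3]
width: 0.0611
finger_force: 30.0
```

Emit:
{"name": "carry_out", "arguments": {"increments": [[140,[0,0,0.5],0],[140,[0,0,0],0],[140,[0,0,0],0]]}}

```text
time: 17.85
tool_pos: [0.5693, 0.1408, 0.1334]
ee_rot: [-3.141, 0.0, 1.792]
wrist_force: [1.0, 1.8, 2.0]
width: 0.0614
finger_force: 30.0
```

Emit:
{"name": "carry_out", "arguments": {"increments": [[140,[0,0,0.5],0],[140,[0,0,0.5],0],[140,[0,0,0],0],[140,[0,0,0],0]]}}

```text
time: 18.25
tool_pos: [0.5693, 0.1408, 0.1333]
ee_rot: [3.141, 0.0, 1.792]
wrist_force: [-0.5, 0.9, 5.9]
width: 0.0612
finger_force: 30.0
```

```bash
python3 look.py pics/c13.png
```

```text
18.25 [0.56934653 0.14083602 0.13332454] [-1.04023272  1.5378609   5.21536857] Fx -1.7287867428185264 travel 75.09573644551688
```

The spool rests firmly on the spindle. Its height stopped at 0.1333 m and the force is rising. Backing off slightly, then letting go.

Emit:
{"name": "carry_out", "arguments": {"increments": [[140,[0,0,-0.5],0],[140,[0,0,0],0],[80,[0,0,0],0],[80,[0,0,0],0],[80,[0,0,0],0],[20,[0,0,0],0],[20,[0,0,0],0],[20,[0,0,0],0]]}}

```text
time: 19.35
tool_pos: [0.5693, 0.141, 0.1328]
ee_rot: [-3.141, 0.0, 1.792]
wrist_force: [-0.4, 0.2, -0.0]
width: 0.0842
finger_force: 0.0
```

Emit:
{"name": "carry_out", "arguments": {"increments": [[20,[0,0,-5],0],[20,[0,0,-15],0],[20,[0,0,-30],0],[20,[0,0,-40],0],[20,[0,0,-40],0],[20,[0,0,0],0],[20,[0,0,0],0]]}}

```text
time: 20.05
tool_pos: [0.5701, 0.1412, 0.2659]
ee_rot: [3.137, 0.0, 1.792]
wrist_force: [0.2, -0.3, -0.7]
width: 0.0867
finger_force: 0.0
```

```bash
python3 - <<'E'
from h import *
import cv2
a=robot.snapshot("scene");b=robot.snapshot("side");w=robot.snapshot("wrist")
def crop(i,x,y,ww,h,s): return cv2.resize(i[y:y+h,x:x+ww],None,fx=s,fy=s,interpolation=cv2.INTER_CUBIC)
cv2.imwrite("pics/f.png",np.vstack([np.hstack([crop(a,290,240,160,120,2.5),crop(b,270,120,160,120,2.5)]),np.hstack([crop(w,0,0,640,480,.625),crop(a,205,150,160,120,2.5)])]))
print(robot.get_obs()["time"])
E
```

```text
20.2
```

View pics/f.png

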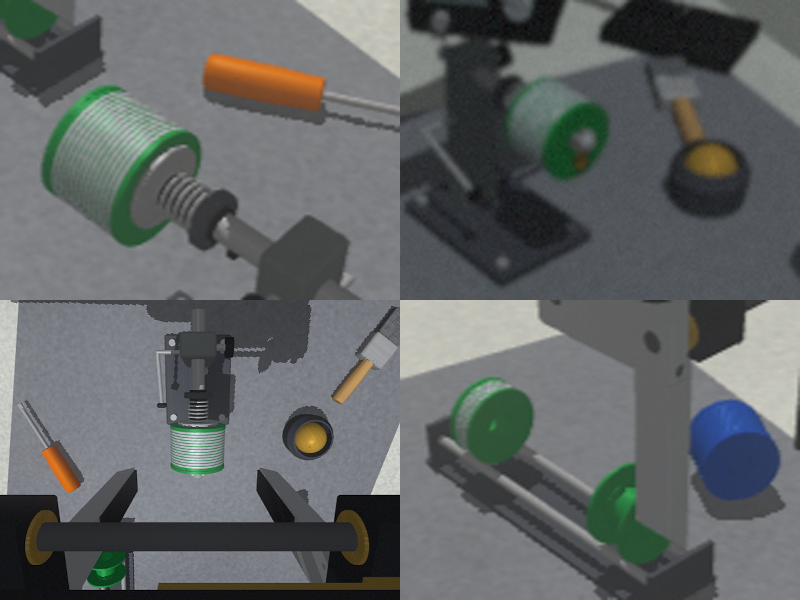

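The spool hangs on the spindle between the plate and the keeper, which hangs down in front of its face at side crop (580,158). The other two spools are in place and the hand is clear.

```bash
python3 -c "
from bench import robot
print(robot.close_job())"
```

```text
the job is handed in; nothing more can be done
None
```

The wide solder spool hangs on the spindle behind the dropped keeper, the other two spools are still in the cradle, the hand is clear, and the job is handed in at about 20 s; the hand-in gave no verdict.

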